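# Feel out a meter rotor's heavy side and hold it down

### The job

Ready the balancing stand: turn the air regulator's knob so that its pointer is on the long mark, then slide the lock fully home over the knob. Then crank the rotor round by its handle to feel which side of it is heavy (the stand's brake drag keeps it wherever it is left), and finish with the heavy side straight down, still gripping the crank handle so that the rotor can be marked; leave the other things on the bench where they are.

Things in the scene. Friction and masses are not known exactly. Their poses are not given: they have to be found in the camera images.
- knob_grip (a point): Centre of the knob's bar grip, on its upright axis, 67 mm above the bench. The knob is black plastic: a disc of 44 mm with a bar 42 mm long, 14 mm wide and 32 mm tall (top 74 mm above the bench; the disc's top is 44 mm above it) and a white line on top of the bar's pointer end. The frame turns with the knob: its -x axis points along the bar to the pointer end. The knob turns stiffly (about 0.04 N m) and stays where it is left.
- knob (a joint): Angle of the knob in rad, growing clockwise seen from above, range 0 to 3.14. The pointer is on the long black mark of the white scale ring (the short marks are the others) at 1.571; that mark lies on the side of the knob away from the lock, so the bar then points along the lock's slide, ready to be straddled. It starts about 0.55 to 1.2 rad short of the mark.
- regulator: Aluminium regulator block, fixed to the bench, 76 mm (x) by 255 mm (y) by 30 mm high; origin on the bench straight under the knob's axis. Its +y axis points to the long mark and is the direction in which the lock slides home; a round gauge (42 mm, top 52 mm above the bench) stands 84 mm from the knob on the +y side.
- lock_fin (a point): Grip point of the sliding lock, 83 mm above the bench: the middle of its upright steel fin, 14 mm thick across the slide (regulator's x), 24 mm long along it, from 62 to 98 mm above the bench, on a carriage 44 mm wide. Two prongs reach from the carriage towards the knob and end up on both sides of the knob's bar. With the lock fully back the fin stands 109 mm from the knob's axis.
- lock (a joint): Travel of the lock in m: 0 fully back, 0.075 fully home over the knob (end stop). It slides with about 1.5 N of friction along the regulator's +y and stays where left.
- stand: Grey balancing stand, fixed to the bench; origin on the bench straight under the rotor's centre. The rotor's shaft is level, along the stand's y axis, 150 mm above the bench. The crank sticks out on the -y side, the bearing tower (60 mm wide, 165 mm tall, from 40 to 90 mm behind the rotor's middle) is on the +y side. Base plate 150 mm by 160 mm, 15 mm high.
- hub (a point): Centre of the rotor's front face (the one with the crank), 150 mm above the bench and 12 mm to the stand's -y side of its origin. The rotor is an aluminium disc 150 mm across and 24 mm thick; it looks the same all round but has a hidden heavy side (turning moment about 0.2 N m when that side is level with the shaft, mass differing from run to run). The brake drag (about 0.24 N m) keeps it where it is left, so it never swings down by itself.
- crank (a point): Centre of the black crank grip: a cylinder of 22 mm diameter and 50 mm length, level, along the stand's y axis, 50 mm from the shaft's axis and 68 mm in front of the rotor's face; it revolves freely on its peg, so it can be gripped from above, fingers to both sides of it, and led round the whole circle with the gripper's orientation kept. The frame turns with the rotor: its z axis points from the shaft to the grip.
- rotor (a joint): Angle of the rotor in rad, no end stops: 0 with the crank straight up, growing as the crank goes over from up towards the stand's +x side (then down, then -x). It starts within 0.6 of 0. The heavy side lies anywhere on the rim, drawn anew each time, but never near the bottom at the start (at least 0.6 rad off).
- screwdriver_a: bystander: screwdriver 200 mm long, lying beyond the middle of the mat; origin under its middle
- screwdriver_b: bystander: screwdriver 160 mm long, lying at the left near the robot
- hammer: bystander: hammer lying beyond the regulator
- gear: bystander: white plastic gear, 40 mm across, 20 mm high, between regulator and stand on the robot's side
- cover: bystander: round grey meter cover like a shallow plate, 120 mm across, 25 mm high, at the right near the robot
- pliers: bystander: pliers, 180 mm long, lying beyond the stand

How it is judged:
On the way, in this order (a step that is already met when the one before it is completed fails the run):
1. the knob's pointer is on the long mark, with the lock still back (value of joint knob between 1.451 and 1.691 rad and value of joint lock below 0.02 m), for 0.2 s.
2. the lock is fully home over the knob, which is still on the mark (value of joint knob between 1.451 and 1.691 rad and value of joint lock above 0.07 m), for 0.2 s.
3. the rotor's heavy side is straight down and the gripper holds the crank (angle between heavy's own z axis and vertical below 0.35 rad and contact force between the fingers and rotor above 3 N), for 0.4 s.
At the end, for the whole second after the job is handed in: The knob is within 0.12 rad of the long mark, the lock within 5 mm of its home stop, the rotor at rest (under 0.1 rad/s) with its heavy side within 0.35 rad (20 degrees) of straight down, and the fingers still grip the crank handle (over 3 N) (all of step 2 and all of step 3 and velocity of joint rotor between -0.1 and 0.1 rad/s); the arm keeps its last pose, push and grip.
It fails at once if a tool or part lying on the bench was shifted by more than 40 mm (distance of any of screwdriver_a, screwdriver_b, hammer, gear, cover, pliers from where it was at the start of the episode above 0.04 m).
It also fails if it takes over 72 s, if anything falls off the work surface, if the arm or the gripper's body presses on something with over 40 N, if the wrist force passes 120 N, or if a joint passes its speed limit or range.

### The arm

A 6-joint arm with a two-finger parallel gripper is mounted at the origin on the work surface. World frame = base frame: x ahead of the robot, y to its left, z up, the work surface at z = 0. Lengths are in m, angles in rad, forces in N, time in s.
With the tool pointing down it reaches from about 0.425 to 0.95 m from the base axis. Payload 3.5 kg.
Tool frame: the origin (TCP) lies midway between the tips of the shut fingers; the grasp point (between the pads) lies ctrl.grasp_offset behind it (ctrl.grasp_offset is the distance from the TCP to the grasp point, in m); x points along the fingers, y is the direction in which the jaws open and shut, and the axes are right-handed (so a half turn about x gives the same grasp; the last joint's range is limited). The gripper opens to 85 mm and grips with 20 to 120 N. Pads are 22 mm wide; open, the fingers measure 114 mm over their backs; the gripper's body (76 mm by 85 mm) begins 54 mm behind the grasp point. The pads swing forward as they close: fully open they stand 13 mm farther back than shut.
Start: joints at [1.178, 0.286, 1.577, -0, 1.279, -0.15], TCP at [0.162, 0.655, 0.231] pointing down, gripper open.
Joint ranges: [-2.77, 2.77], [-0.9, 2.22], [0.21, 2.48], [-1.53, 4.67], [0.24, 2.81], [-2.84, 2.84]. Speed limits (rad/s): [2.79, 2.79, 3.14, 3.14, 3.14, 3.14].

### API

Orientations are given as a unit quaternion [x, y, z, w].
In Python, from plant import readout, read_camera, sign_off, ctrl gives the robot as it stands.
- The arm moves only by the tool drive_tool, never from a script. Its argument "steps" is a list of rows, each a list of 5 numbers: the shift along the tool's x, y, z in cm, then the turn about the tool's x in degrees, then the opening, from 0 (shut) to 1 (fully open). A call has 1 to 10 rows; each row shifts and turns the commanded pose from where the row before left it, along the tool's axes as they then stand; what a row does not reach is not made up. A row lasts 1/10 s, in which the tool goes at most 50 mm and 8.59 degrees, less where a joint would pass 70% of its speed; a pose out of reach is approached as far as the arm can. A call is refused whole if a number of a shift passes 5 or a number of a turn 8.59, either way. A call with a gripper value outside its range is refused whole. The fingers move at their own pace and stop on an object; "force" is the grip in N (left out, the last holds). Time passes only in rows, so rows that do not move let the fingers close. It gives the time, the measured TCP pose, the force and the opening at its end, in the units of the state.
- readout.get_state(): the state, without advancing time (a new reading comes with each control period).
- read_camera(name): name is "scene" or "top" or "wrist"; returns a dict with "frame" (384x512x3 uint8, red, green, blue), "vertical_fov" (degrees; the focal length in pixels is half the picture's height over the tangent of half this angle, whatever the lens; pixels are square), "cx", "cy" (the principal point, pixels), "eye" and "orientation" of the camera in the world. Camera axes: x right, y up, looking along -z (the intrinsics and any distortion apply to the point x, -y, -z); pixel columns grow to the right and rows downward; lengths in m; the calibration is good to about 2 mm. The wrist camera is an equidistant fisheye: a pixel r from the principal point sees the ray r / f radians off the axis. A picture is of the moment at which its call begins. There is no depth.
- sign_off(): hands the job in, once; it reports no verdict.
The state is a dict: "time": time; "qpos": joint angles; "dq": joint speeds; "joint_efforts": joint torques, N m; "eef_pos": TCP position; "tcp_rot": TCP orientation; "contact_force": force on the tool from outside, world axes, zero at the start; "wrist_torque": the same for the moment, N m; "opening": opening from 0.0 (shut) to 1.0 (fully open).
Only numpy, scipy, OpenCV 4.12 (cv2) and the standard library are available. Lean on these libraries where they do the work, as an engineer would, in place of code of your own. Each camera call takes 0.05 s, during which the arm holds its last target. There are 200 camera calls.

## Working session

There is one attempt and no reset: what is moved stays moved. The work goes in short steps, Python scripts to look and compute and a tool call to move; the robot and the scene stay as the last step left them, time stands still between calls to the robot, and variables do not carry over. Pictures are saved under pics/ and viewed, about 8 in all and at most 12, crops included, and the job is handed in when it is done.

Besides the shell and the picture viewer there is one more tool, called after "Emit:" as name([rows], argument=value, ...), one row to a line, values as JSON. drive_tool: Moves the arm, as the interface text tells. Its arguments: {"type":"object","properties":{"steps":{"type":"array","items":{"type":"array","items":{"type":"number"}}},"force":{"type":"number"}},"required":["steps"]}

```bash
ls; mkdir -p pics; python3 - <<'E'
from plant import readout, read_camera, ctrl
import cv2,json
print(readout.get_state()); print(ctrl.grasp_offset)
for n in ("scene","top"):
    c=read_camera(n); cv2.imwrite(f"pics/{n}0.png",cv2.resize(c["frame"][:,:,::-1],None,fx=1.5,fy=1.5,interpolation=cv2.INTER_CUBIC))
    print(n,{k:v for k,v in c.items() if k!="frame"})
E
```

```text
pics
{'time': 0.0, 'qpos': array([ 1.17797434e+00,  2.87190789e-01,  1.57821438e+00,  5.32672919e-06,
        1.27858710e+00, -1.49979989e-01]), 'dq': array([-3.52151561e-04, -1.82938848e-03,  1.12289128e-03,  1.15703265e-05,
        1.10637318e-03,  5.26554073e-04]), 'joint_efforts': array([-2.51958563e-04, -4.06000078e+01, -2.92620224e+01, -1.81102096e-04,
        6.01521431e-03,  2.57150546e-06]), 'eef_pos': array([0.16200956, 0.65457926, 0.22991019]), 'tcp_rot': array([ 0.08483042,  0.70212933, -0.08646413,  0.70167098]), 'contact_force': array([-1.2116164 ,  0.07679633,  0.49649253]), 'wrist_torque': array([-0.05289741,  0.01971974, -0.00263049]), 'opening': 1.000364261859824}
0.0187
scene {'vertical_fov': 51.056091177526135, 'cx': 251.59459115957492, 'cy': 193.70037288236782, 'eye': array([ 0.81618594, -0.48442706,  0.98427216]), 'orientation': array([0.28777628, 0.07361577, 0.23797998, 0.92473297])}
top {'vertical_fov': 54.5239478936941, 'cx': 255.6027695300855, 'cy': 191.65375968328888, 'eye': array([0.45677337, 0.01687052, 1.08558594]), 'orientation': array([-0.02222286,  0.02336968,  0.70888838, -0.70458304])}
```

View pics/scene0.png

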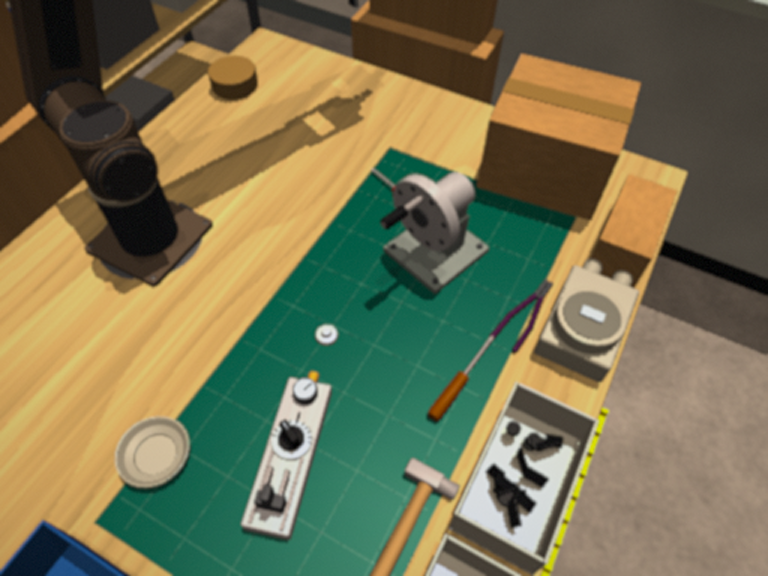

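View pics/top0.png

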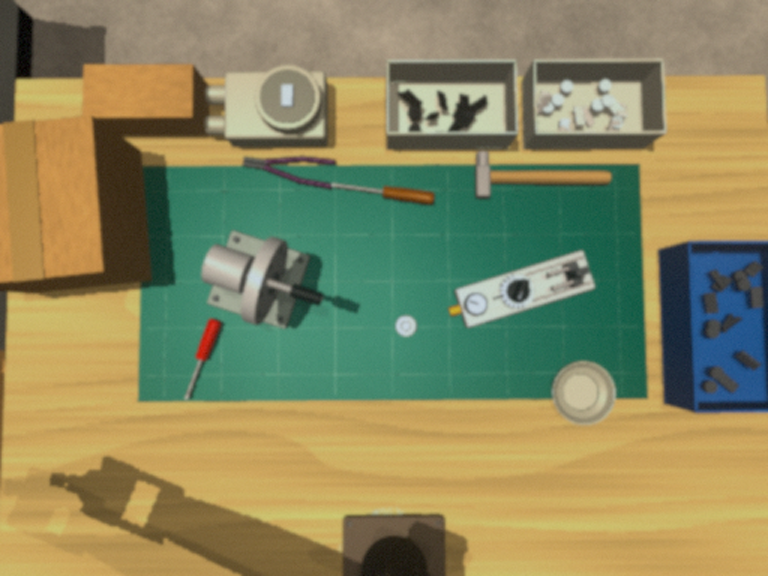

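Scene and top show the regulator on the robot's right (top, 1.5x scale: gauge 476,304, knob 517,291, lock 575,273). The stand is on the left, with its rotor at about 265,280 and the crank tip at about 315,296. Next I'll crop and measure.

```bash
cat > h.py <<'E'
import numpy as np, cv2
from scipy.spatial.transform import Rotation as R
from plant import readout, read_camera, ctrl
def foc(c): return c["frame"].shape[0]/2/np.tan(np.radians(c["vertical_fov"])/2)
def ray(c,u,v):
    d=np.array([(u-c["cx"])/foc(c),-(v-c["cy"])/foc(c),-1.0]); return R.from_quat(c["orientation"]).apply(d)
def onz(c,u,v,z):
    d=ray(c,u,v); e=c["eye"]; return e+d*(z-e[2])/d[2]
def proj(c,p):
    q=R.from_quat(c["orientation"]).inv().apply(np.asarray(p)-c["eye"]); f=foc(c)
    return np.array([c["cx"]+f*q[0]/-q[2], c["cy"]-f*q[1]/-q[2]])
def tri(c1,uv1,c2,uv2):
    A=[];b=[]
    for c,uv in((c1,uv1),(c2,uv2)):
        d=ray(c,*uv); d/=np.linalg.norm(d); P=np.eye(3)-np.outer(d,d); A.append(P); b.append(P@c["eye"])
    x=np.linalg.lstsq(np.vstack(A),np.hstack(b),rcond=None)[0]
    return x
def crop(c,x0,y0,w,h,s): return cv2.resize(c["frame"][y0:y0+h,x0:x0+w,::-1],None,fx=s,fy=s,interpolation=cv2.INTER_CUBIC)
E
python3 - <<'E'
from h import *
import pickle
cs={n:read_camera(n) for n in("scene","top")}
pickle.dump(cs,open("c0.pkl","wb"))
t,s=cs["top"],cs["scene"]
# regulator block: light, low saturation within region
hsv=cv2.cvtColor(t["frame"],cv2.COLOR_RGB2HSV)
m=((hsv[...,1]<60)&(hsv[...,2]>110)).astype(np.uint8); k=np.zeros_like(m); k[160:222,298:402]=1; m*=k
m=cv2.morphologyEx(m,cv2.MORPH_CLOSE,np.ones((9,9)))
ct=max(cv2.findContours(m,0,1)[0],key=cv2.contourArea); r=cv2.minAreaRect(ct); print(r)
b=cv2.boxPoints(r); P=np.array([onz(t,u,v,0.03) for u,v in b]); print(P.round(4))
print("sides",np.linalg.norm(np.diff(P,axis=0),axis=1))
a=np.vstack([np.hstack([crop(t,300,160,100,60,4),crop(t,130,145,100,60,4)]),np.hstack([crop(s,155,245,100,75,4),crop(s,240,105,100,75,4)])])
cv2.imwrite("pics/crop1.png",a)
E
```

```text
((349.4621887207031, 192.1270294189453), (27.864635467529297, 90.79901123046875), 72.89727020263672)
[[ 0.5227 -0.1167  0.03  ]
 [ 0.5975 -0.3654  0.03  ]
 [ 0.5213 -0.3865  0.03  ]
 [ 0.4471 -0.1388  0.03  ]]
sides [0.2597599  0.07912808 0.25856566]
```

View pics/crop1.png

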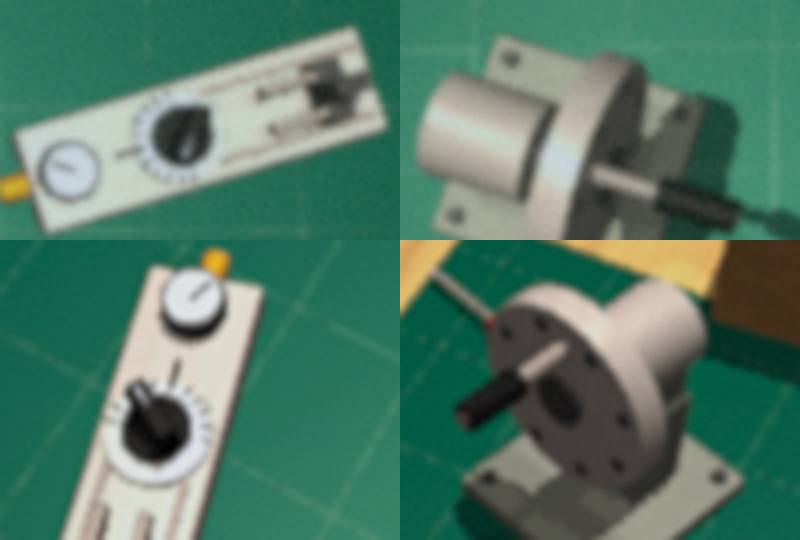

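The knob pointer (scene crop 136,388) sits counter-clockwise of the long mark (176,373). The crank is roughly upright on the stand's -y side. Now I'll put numbers on the poses.

```bash
python3 - <<'E'
from h import *
import pickle
cs=pickle.load(open("c0.pkl","rb")); t,s=cs["top"],cs["scene"]
def blob(c,x0,y0,w,h,f):
    hsv=cv2.cvtColor(c["frame"],cv2.COLOR_RGB2HSV).astype(int); m=np.zeros(hsv.shape[:2],np.uint8); m[y0:y0+h,x0:x0+w]=f(hsv)[y0:y0+h,x0:x0+w]
    n,l,st,ce=cv2.connectedComponentsWithStats(m); i=1+np.argmax(st[1:,4]); return ce[i],st[i], (l==i)
dark=lambda h:(h[...,2]<75)&(h[...,1]<110)
for c,b in((t,(330,178,30,32)),(s,(175,268,40,40))):
    ce,st,m=blob(c,*b,dark); print("knob",ce,st,onz(c,*ce,0.05),onz(c,*ce,.06))
print("gauge", onz(t,300+69/4,160+170/4,.052), onz(s,155+193/4,245+(302-240)/4,.052))
# bar pointer in scene
a=onz(s,155+136/4,245+(386-240)/4,.074); b=onz(s,155+168/4,245+(455-240)/4,.074);print("bar",a,b)
# crank: dark blob both views
for c,b in((t,(190,182,32,24)),(s,(250,125,25,25))):
    ce,st,m=blob(c,*b,lambda h:(h[...,2]<60)&(h[...,1]<120)); pts=np.argwhere(m)[:,::-1].astype(np.float32); r=cv2.minAreaRect(pts); print("crank",ce,st,r)
    if c is t: ct=ce
    else: print("crank tri",tri(t,ct,s,ce), proj(t,tri(t,ct,s,ce)))
# crank ends by eye
T=lambda x,y:(130+(x-400)/4,145+y/4); S=lambda x,y:(240+(x-400)/4,105+(y-240)/4)
print("tip",tri(t,T(738,216),s,S(466,415)),"root",tri(t,T(660,188),s,S(515,383)))
print("hub z.15 face scene",onz(s,*S(563,400),.15))
# base plate corners/screws z=.015
for q in((500,38),(702,98),(433,232)): print("plateT",onz(t,*T(*q),.015))
for q in((465,480),(745,480)): print("plateS",onz(s,*S(*q),.015))
st=readout.get_state(); print(R.from_quat(st["tcp_rot"]).as_matrix().round(3))
E
```

```text
knob [345.28099174 192.82644628] [339 187  13  14 121] [ 0.51886083 -0.23479292  0.05      ] [ 0.51826129 -0.23236277  0.06      ]
knob [193.34536082 291.59278351] [186 283  16  17 194] [ 0.52168444 -0.23992498  0.05      ] [ 0.52483664 -0.24254201  0.06      ]
gauge [ 0.49231822 -0.15590733  0.052     ] [ 0.49893418 -0.16006418  0.052     ]
bar [ 0.50625225 -0.23024699  0.074     ] [ 0.54631928 -0.25659514  0.074     ]
crank [203.52727273 195.87878788] [194 190  21  12 165] ((204.0294189453125, 195.88235473632812), (19.887920379638672, 9.45888900756836), 14.03624439239502)
crank [264.14388489 143.50359712] [254 136  21  14 139] ((263.62158203125, 142.77027893066406), (10.366527557373047, 21.468271255493164), 72.89727020263672)
crank tri [0.50674118 0.14057552 0.20108442] [202.90138602 194.97238914]
tip [0.49884754 0.11414408 0.20288093] root [0.51379213 0.15969265 0.19753787]
hub z.15 face scene [0.53124345 0.20038185 0.15      ]
plateT [0.63551608 0.30568145 0.015     ]
plateT [0.59093229 0.15931251 0.015     ]
plateT [0.49528483 0.35219205 0.015     ]
plateS [0.45550781 0.20166706 0.015     ]
plateS [0.64425854 0.30580613 0.015     ]
[[-0.001  0.24   0.971]
 [-0.001  0.971 -0.24 ]
 [-1.    -0.001 -0.   ]]
```

Emit:
drive_tool([
  [-0.8,-3.2,3.5,0,1],
  [-0.8,-3.2,3.5,0,1],
  [-0.8,-3.2,3.5,0,1],
  [-0.8,-3.2,3.5,0,1],
  [-0.8,-3.2,3.5,0,1],
  [-0.8,-3.2,3.5,0,1],
  [-0.8,-3.2,3.5,0,1],
  [-0.8,-3.2,3.5,0,1],
  [-0.8,-3.2,3.5,0,1],
  [0,-2,1,0,1],
])

```text
time: 1.2
eef_pos: [0.406, 0.2755, 0.3047]
tcp_rot: [0.087, 0.701, -0.087, 0.703]
contact_force: [-0.2, -0.5, 1.0]
opening: 1.0
```

Emit:
drive_tool([
  [0.5,-4.3,2.1,0,0.5],
  [0.5,-4.3,2.1,0,0.5],
  [0.5,-4.3,2.1,0,0.5],
  [0.5,-4.3,2.1,0,0.5],
  [0.5,-4.3,2.1,0,0.5],
  [0.5,-4.3,2.1,0,0.5],
  [0.5,-4.3,2.1,0,0.5],
  [0.5,-4.3,2.1,0,0.5],
  [0.5,-4.3,2.1,0,0.5],
  [0.5,-4.3,2.1,0,0.5],
])

```text
time: 2.2
eef_pos: [0.5041, -0.1918, 0.2531]
tcp_rot: [0.086, 0.702, -0.086, 0.702]
contact_force: [0.9, 0.2, 0.0]
opening: 0.498
```

Emit:
drive_tool([
  [1,-2,1,0,0.5],
  [1,-2.1,1.6,0,0.5],
  [0,0,0,6,0.5],
  [0,0,0,6,0.5],
  [0,0,0,7,0.5],
  [0,0,0,0,0.5],
  [0,0,0,0,0.5],
])

```text
time: 2.9
eef_pos: [0.5194, -0.2358, 0.2332]
tcp_rot: [0.199, 0.678, -0.199, 0.678]
contact_force: [0.3, -0.1, 0.9]
opening: 0.502
```

```bash
python3 - <<'E'
from h import *
import pickle
w=read_camera("wrist"); st=readout.get_state(); pickle.dump((w,st),open("w1.pkl","wb"))
print(st["time"],st["eef_pos"],R.from_quat(st["tcp_rot"]).as_matrix().round(3)); print({k:v for k,v in w.items() if k!="frame"},R.from_quat(w["orientation"]).as_matrix().round(2))
cv2.imwrite("pics/w1.png",cv2.resize(w["frame"][:,:,::-1],None,fx=1.5,fy=1.5))
E
```

```text
2.95 [ 0.51945538 -0.23572841  0.23325235] [[-0.     0.541  0.841]
 [ 0.     0.841 -0.541]
 [-1.    -0.    -0.   ]]
{'vertical_fov': 65.70646984690485, 'cx': 262.85558669633747, 'cy': 192.80000269585702, 'eye': array([ 0.45711245, -0.19520351,  0.37535576]), 'orientation': array([-0.12732978, -0.06913902,  0.47428138,  0.86836864])} [[ 0.54 -0.81 -0.24]
 [ 0.84  0.52  0.16]
 [-0.   -0.29  0.96]]
```

View pics/w1.png

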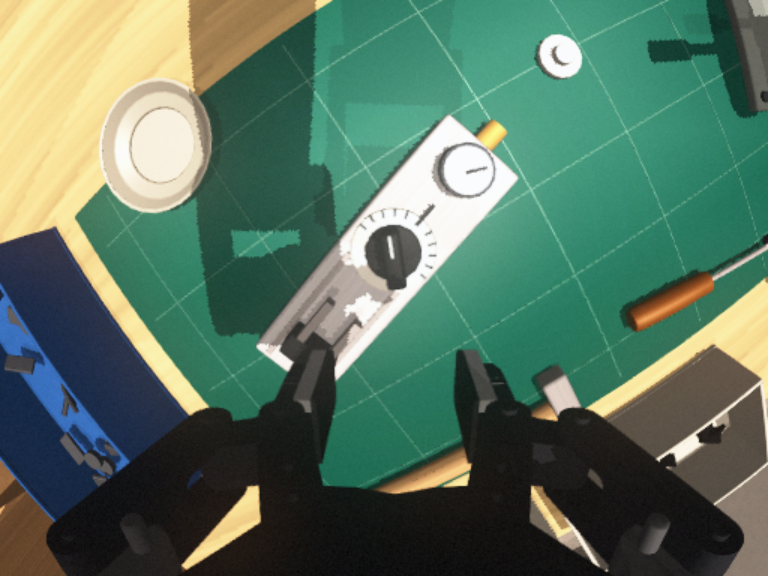

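The wrist view shows the knob at about (391,252), its white line pointing up at (390,247), the long mark at (425,214), the gauge at (466,169), the lock at lower left (315,330). Next I'll convert these to positions.

```bash
cat >> h.py <<'E'
def wray(c,u,v):
    x,y=u-c["cx"],v-c["cy"]; r=np.hypot(x,y); th=r/foc(c)
    d=np.array([np.sin(th)*x/r,-np.sin(th)*y/r,-np.cos(th)]); return R.from_quat(c["orientation"]).apply(d)
def wonz(c,u,v,z):
    d=wray(c,u,v); e=c["eye"]; return e+d*(z-e[2])/d[2]
E
python3 - <<'E'
from h import *
import pickle
w,st=pickle.load(open("w1.pkl","rb"))
f=w["frame"]; hsv=cv2.cvtColor(f,cv2.COLOR_RGB2HSV).astype(int)
W=lambda x,y,z:wonz(w,x/1.5,y/1.5,z)
print("block corners",[W(*q,.03)[:2].round(4) for q in((450,115),(518,179),(257,347),(336,385))])
# white line on bar: bright pixels within knob dark zone
m=np.zeros(f.shape[:2],np.uint8); m[155:180,252:270]=hsv[155:180,252:270,2]>120
n,l,s_,ce=cv2.connectedComponentsWithStats(m); print(s_[1:],ce[1:])
for i in range(1,n):
    if s_[i,4]>10 and s_[i,4]<120:
        p=np.argwhere(l==i)[:,::-1]; P=np.array([wonz(w,u,v,.074)[:2] for u,v in p]); vx,vy,x0,y0=cv2.fitLine(P.astype(np.float32),2,0,.01,.01).ravel(); print("line",np.degrees(np.arctan2(vy,vx)),P.mean(0),P.min(0),P.max(0))
# dark knob disc and gauge
m=np.zeros(f.shape[:2],np.uint8); m[140:200,235:290]=hsv[140:200,235:290,2]<70
n,l,s_,ce=cv2.connectedComponentsWithStats(m); i=1+np.argmax(s_[1:,4]); p=np.argwhere(l==i)[:,::-1].astype(np.float32);(cx,cy),r=cv2.minEnclosingCircle(p);print("knobblob",ce[i],s_[i],cx,cy,r)
print("gauge",W(466,168,.052),"mark",W(418,224,.03),W(433,206,.03),"knobdisc", W(390,251,.044))
print("ring ext L,R",W(347,250,.031),W(437,250,.031), "ring top/bottom",W(392,208,.031))
print("fin",W(330,300,.044))
cv2.imwrite("pics/w1c.png",cv2.resize(f[130:260,165:330,::-1],None,fx=4.6,fy=4.6,interpolation=cv2.INTER_CUBIC))
E
```

```text
block corners [array([ 0.4503, -0.1406]), array([ 0.5204, -0.1205]), array([ 0.5234, -0.3809]), array([ 0.5905, -0.3424])]
[[258 157   5  16  54]] [[260.14814815 164.25925926]]
line -23.948965 [ 0.50552495 -0.2298787 ] [ 0.49792563 -0.23387021] [ 0.51343749 -0.22587517]
knobblob [256.54243542 173.20664207] [247 151  23  42 271] 261.9534912109375 171.31394958496094 20.90928077697754
gauge [ 0.48953081 -0.15474294  0.052     ] mark [ 0.5092551 -0.2069941  0.03     ] [ 0.50348003 -0.18957664  0.03      ] knobdisc [ 0.51323663 -0.23540065  0.044     ]
ring ext L,R [ 0.49629202 -0.26507896  0.031     ] [ 0.53473242 -0.20527241  0.031     ] ring top/bottom [ 0.48765272 -0.21721072  0.031     ]
fin [ 0.52054669 -0.29636795  0.044     ]
```

View pics/w1c.png

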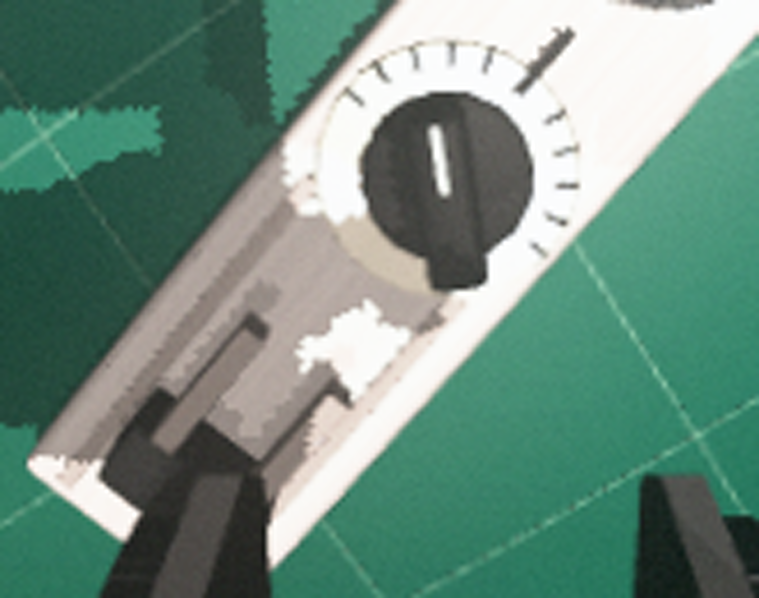

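```bash
python3 - <<'E'
from h import *
import pickle
w,st=pickle.load(open("w1.pkl","rb"))
C=lambda x,y,z:wonz(w,165+x/4.6,130+y/4.6,z)
print("disc",C(448,177,.044),"ring",C(449,171,.031))
print("bar line top/bot",C(432,127,.074),C(446,193,.074))
print("bar end far edges",C(430,283,.06),C(487,283,.06))
m1,m2=C(522,90,.03),C(571,32,.03);d=m2-m1;print("mark",m1,m2,np.degrees(np.arctan2(d[1],d[0])))
for c in (C(448,177,.044),C(449,171,.031)):
  for m in(m1,m2): print(np.degrees(np.arctan2(*(m-c)[1::-1])))
a,b=C(30,462,.03),C(400,0,.03);d=b-a;print("edge L",np.degrees(np.arctan2(d[1],d[0])))
a,b=C(280,565,.03),C(745,60,.03);d=b-a;print("edge R",np.degrees(np.arctan2(d[1],d[0])))
print("prong ends",C(262,322,.06),C(345,395,.06),C(262,322,.05),C(345,395,.05))
E
```

```text
disc [ 0.51582741 -0.23383404  0.044     ] ring [ 0.51694316 -0.2342805   0.031     ]
bar line top/bot [ 0.49896667 -0.22715805  0.074     ] [ 0.51337417 -0.23271387  0.074     ]
bar end far edges [ 0.53253974 -0.24968418  0.06      ] [ 0.53994482 -0.23815331  0.06      ]
mark [ 0.50936979 -0.20732711  0.03      ] [ 0.50339162 -0.18888277  0.03      ] 107.95850205945999
103.6916898746022
105.46412267603424
105.69432900380221
106.62073398079492
edge L 107.21346723742731
edge R 106.42202920508994
prong ends [ 0.51868264 -0.28960625  0.06      ] [ 0.5453982  -0.28311281  0.06      ] [ 0.52063505 -0.29259978  0.05      ] [ 0.54819776 -0.28590043  0.05      ]
```

Emit:
drive_tool([
  [0,0,-0.3,-5,0.4],
  [4,0,0,-5,0.4],
  [4,0,0,0,0.4],
  [4,0,0,0,0.4],
  [3,0,0,0,0.4],
  [2,0,0,0,0.4],
  [1.4,0,0,0,0.4],
  [0,0,0,0,0.4],
], force=40)

```text
time: 3.75
eef_pos: [0.5158, -0.2333, 0.0473]
tcp_rot: [0.141, 0.694, -0.14, 0.692]
contact_force: [0.3, 0.1, 0.3]
opening: 0.399
```

Emit:
drive_tool([
  [0,0,0,0,0],
  [0,0,0,0,0],
  [0,0,0,0,0],
  [0,0,0,0,0],
  [0,0,0,0,0],
])

```text
time: 4.25
eef_pos: [0.5177, -0.2355, 0.0508]
tcp_rot: [0.139, 0.692, -0.141, 0.694]
contact_force: [-1.8, -5.2, 1.9]
opening: 0.153
```

Emit:
drive_tool([
  [0,0,0,6.3,0],
  [0,0,0,6.3,0],
  [0,0,0,6.3,0],
  [0,0,0,6.3,0],
  [0,0,0,6.3,0],
  [0,0,0,6.3,0],
  [0,0,0,6.3,0],
  [0,0,0,6.3,0],
  [0,0,0,0,0],
  [0,0,0,0,0],
])

```text
time: 5.25
eef_pos: [0.5172, -0.2361, 0.0508]
tcp_rot: [0.421, 0.566, -0.423, 0.568]
contact_force: [-3.5, -6.1, 1.8]
opening: 0.156
```

Emit:
drive_tool([
  [0,0,0,0,0.4],
  [0,0,0,0,0.4],
  [0,0,0,0,0.4],
  [-3,0,0,0,0.4],
  [-4,0,0,0,0.4],
  [-4,0,0,0,0.4],
  [0,0,-3,0,0.4],
  [0,0,0,0,0.4],
  [0,0,0,0,0.4],
])

```text
time: 6.15
eef_pos: [0.5082, -0.2047, 0.159]
tcp_rot: [0.422, 0.568, -0.422, 0.567]
contact_force: [-0.9, -0.0, 0.2]
opening: 0.399
```

```bash
python3 - <<'E'
from h import *
import pickle
w=read_camera("wrist"); st=readout.get_state(); pickle.dump((w,st),open("w2.pkl","wb"))
print(st["time"],st["eef_pos"],R.from_quat(st["tcp_rot"]).as_matrix().round(3)); f=w["frame"]
cv2.imwrite("pics/w2.png",cv2.resize(f[80:300,130:400,::-1],None,fx=2.7,fy=2.7,interpolation=cv2.INTER_CUBIC))
E
```

```text
6.2 [ 0.50816259 -0.20507038  0.15864327] [[-0.001  0.958  0.288]
 [ 0.001  0.288 -0.958]
 [-1.    -0.001 -0.001]]
```

View pics/w2.png

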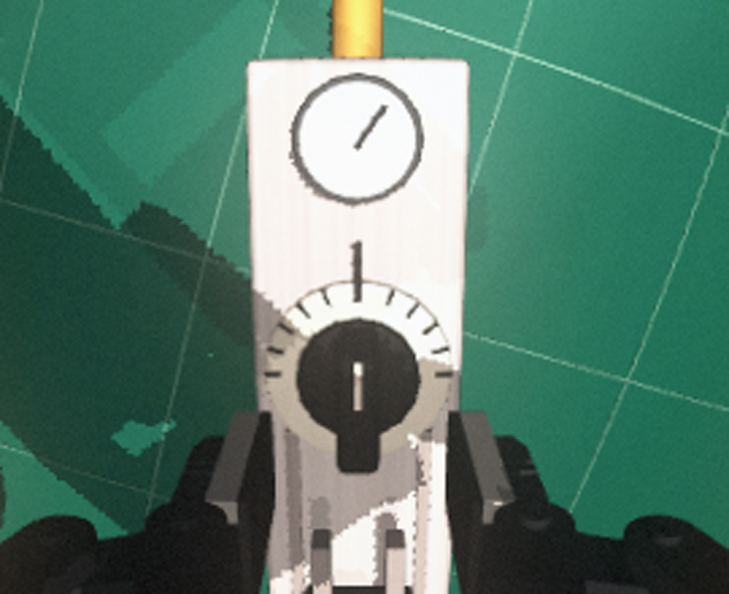

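The pointer line (358,385) points straight at the long mark (358,270), so the knob is on the mark. Next is the fin.

Emit:
drive_tool([
  [0,0,3.5,0,0.5],
  [0,0,3.5,0,0.5],
  [0,0,3.5,0,0.5],
  [0,0,3.5,0,0.5],
  [4,0,0,0,0.5],
  [3,0,0,0,0.5],
  [2,0,0,0,0.5],
  [0,0,0,0,0.5],
])

```text
time: 7.0
eef_pos: [0.5457, -0.338, 0.0635]
tcp_rot: [0.423, 0.571, -0.422, 0.563]
contact_force: [0.5, -0.3, 0.4]
opening: 0.498
```

Emit:
drive_tool([
  [0,0,0,0,0],
  [0,0,0,0,0],
  [0,0,0,0,0],
  [0,0,0,0,0],
  [0,0,0,0,0],
])

```text
time: 7.5
eef_pos: [0.5488, -0.3407, 0.0709]
tcp_rot: [0.422, 0.567, -0.423, 0.568]
contact_force: [-3.8, -2.1, 3.1]
opening: 0.155
```

Fin gripped: 0.155 opening is 13 mm. Now I slide it home.

Emit:
drive_tool([
  [0,0,-1,0,0],
  [0,0,-1,0,0],
  [0,0,-1,0,0],
  [0,0,-1,0,0],
  [0,0,-1,0,0],
  [0,0,-1,0,0],
  [0,0,-1,0,0],
  [0,0,-0.6,0,0],
  [0,0,0,0,0],
  [0,0,0,0,0],
])

```text
time: 8.5
eef_pos: [0.528, -0.2717, 0.071]
tcp_rot: [0.42, 0.564, -0.424, 0.571]
contact_force: [-0.5, -15.8, -2.1]
opening: 0.155
```

Emit:
drive_tool([
  [0,0,-0.3,0,0],
  [0,0,-0.2,0,0],
  [0,0,0,0,0],
  [0,0,0,0,0],
  [0,0,0,0,0],
])

```text
time: 9.0
eef_pos: [0.5279, -0.2714, 0.0711]
tcp_rot: [0.418, 0.56, -0.425, 0.575]
contact_force: [2.6, -27.8, -9.7]
opening: 0.159
```

Emit:
drive_tool([
  [0,0,0.5,0,0],
  [0,0,0,0,0.4],
  [0,0,0,0,0.4],
  [0,0,0,0,0.4],
  [-3,0,0,0,0.4],
  [-4,0,0,0,0.4],
  [-4,0,0,0,0.4],
  [0,0,-5,0,0.4],
  [0,0,0,0,0.4],
  [0,0,0,0,0.4],
])

```text
time: 10.0
eef_pos: [0.5121, -0.2171, 0.179]
tcp_rot: [0.422, 0.568, -0.421, 0.568]
contact_force: [-0.5, 0.2, -0.1]
opening: 0.402
```

```bash
python3 - <<'E'
from h import *
import pickle
w=read_camera("wrist"); st=readout.get_state(); pickle.dump((w,st),open("w3.pkl","wb"))
print(st["time"],st["eef_pos"],R.from_quat(st["tcp_rot"]).as_matrix().round(3)); f=w["frame"]
cv2.imwrite("pics/w3.png",cv2.resize(f[80:300,130:400,::-1],None,fx=2.7,fy=2.7,interpolation=cv2.INTER_CUBIC))
E
```

```text
10.05 [ 0.5123561  -0.2179751   0.17892278] [[-0.     0.957  0.289]
 [ 0.     0.289 -0.957]
 [-1.    -0.    -0.   ]]
```

View pics/w3.png

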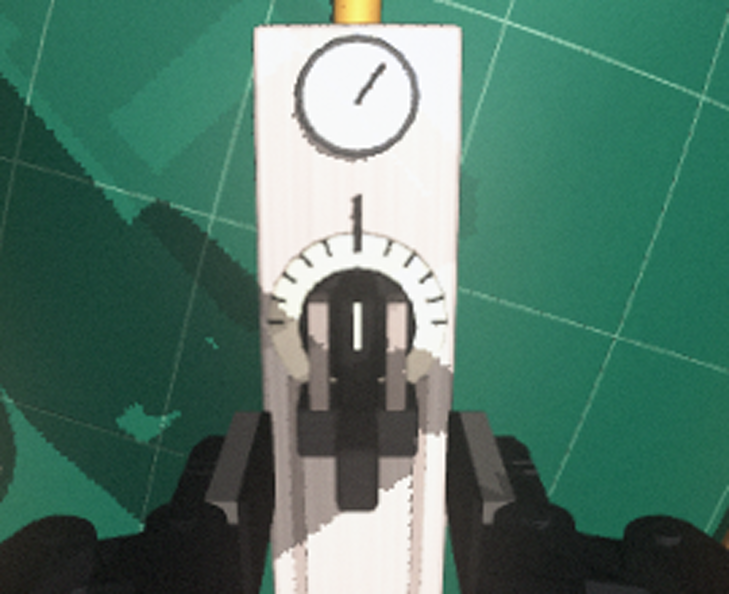

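Prongs (318 and 398) straddle the bar, and the white line is still on the mark (358). The fin's rear top edge is at (358,510), so I can check the travel from that and measure the crank with the camera at the same time.

```bash
python3 - <<'E'
from h import *
import pickle
w,st=pickle.load(open("w3.pkl","rb"))
C=lambda x,y,z:wonz(w,130+x/2.7,80+y/2.7,z)
ry=np.array([-.289,.957])
ring=C(357,323,.031)  # ring centre
print("ring",ring)
for k in((.517,-.2345),):
  for y in(506,510,513): print((C(358,y,.098)[:2]-np.array(k))@ry)
g=C(357,97,.052);print("gauge",g,(g[:2]-np.array(k))@ry)
for y in (320,323,326): print("fin from gauge",(C(358,510,.098)-g)[:2]@ry+.084, "ring", (C(357,y,.031)[:2]-np.array(k))@ry)
# same measure before sliding from w2/w1: carriage prong tip
w2=pickle.load(open("w2.pkl","rb"))[0]
D=lambda x,y,z:wonz(w2,130+x/2.7,80+y/2.7,z)
for z in(.05,.055,.06,.062): print(z,"prong travel",(C(317,303,z)-D(322,532,z))[:2]@ry,(C(397,303,z)-D(395,532,z))[:2]@ry)
t=read_camera("top");s=read_camera("scene");pickle.dump((t,s),open("c1.pkl","wb"))
E
```

```text
ring [ 0.51665677 -0.23662273  0.031     ]
-0.0420593939867723
-0.04357886766523398
-0.04472453491212296
gauge [ 0.49194744 -0.1547763   0.052     ] 0.08353576678097746
fin from gauge -0.04311463444621143 ring -0.0007352240172768847
fin from gauge -0.04311463444621143 ring -0.001932264331007477
fin from gauge -0.04311463444621143 ring -0.0031322146619371855
0.05 prong travel 0.06892632262926038 0.0689455419204477
0.055 prong travel 0.06717636079302154 0.06719525410163875
0.06 prong travel 0.06542639895678282 0.06544496628282974
0.062 prong travel 0.06472641422228727 0.06474485115530616
```

Fin rear edge is about 43 mm from the axis (46 expected at home), and 28 N moved it no further, so the lock is home. On to the stand.

Emit:
drive_tool([
  [-1.4,1.2,-4.2,0,0.6],
  [-1.4,1.2,-4.2,0,0.6],
  [-1.4,1.2,-4.2,0,0.6],
  [-1.4,1.2,-4.2,0,0.6],
  [-1.4,1.2,-4.2,0,0.6],
  [-1.4,1.2,-4.2,0,0.6],
  [-1.4,1.2,-4.2,0,0.6],
  [-1.4,1.2,-4.2,0,0.6],
])

```text
time: 10.95
eef_pos: [0.5082, 0.1318, 0.2916]
tcp_rot: [0.422, 0.567, -0.422, 0.567]
contact_force: [0.6, 0.0, -0.3]
opening: 0.6
```

Emit:
drive_tool([
  [0,0,0,7,0.6],
  [0,0,0,7,0.6],
  [0,0,0,7,0.6],
  [0,0,0,7,0.6],
  [0,0,0,7,0.6],
  [0,0,0,0,0.6],
  [0,0,0,0,0.6],
])

```text
time: 11.65
eef_pos: [0.5082, 0.1302, 0.291]
tcp_rot: [-0.573, -0.415, 0.573, -0.415]
contact_force: [-0.1, -0.9, -1.3]
opening: 0.602
```

```bash
python3 - <<'E'
from h import *
import pickle
w=read_camera("wrist"); t=read_camera("top"); s=read_camera("scene"); st=readout.get_state(); pickle.dump((w,st,t,s),open("w4.pkl","wb"))
print(st["time"],st["eef_pos"],R.from_quat(st["tcp_rot"]).as_matrix().round(3)); f=w["frame"]; print(w["eye"])
cv2.imwrite("pics/w4.png",cv2.resize(f[:,:,::-1],None,fx=1.55,fy=1.55,interpolation=cv2.INTER_CUBIC))
E
```

```text
11.8 [0.50803094 0.13038604 0.29118213] [[-0.     0.95  -0.313]
 [ 0.    -0.313 -0.95 ]
 [-1.    -0.     0.   ]]
[0.53043635 0.20069676 0.43309347]
```

View pics/w4.png

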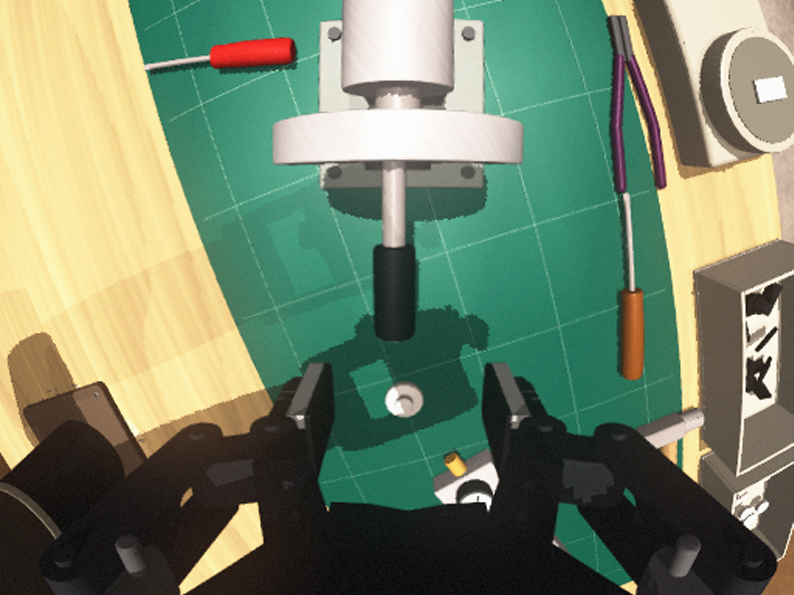

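The wrist view shows the crank grip (395,245)–(395,339) aligned with the tool, the rotor rim from 273 to 523 in x, and the base plate from 320 to 485.

```bash
python3 - <<'E'
from h import *
import pickle
w,st,t,s=pickle.load(open("w4.pkl","rb"))
W=lambda x,y,z:wonz(w,x/1.55,y/1.55,z)[:2]
# crank by mask
hsv=cv2.cvtColor(w["frame"],cv2.COLOR_RGB2HSV).astype(int); m=np.zeros(hsv.shape[:2],np.uint8); m[150:225,235:275]=(hsv[150:225,235:275,2]<60)
n,l,ss,ce=cv2.connectedComponentsWithStats(m); i=1+np.argmax(ss[1:,4]); print(ss[i],ce[i])
x,y,ww,hh=ss[i,:4]
for z in(.195,.2,.205):
  a=wonz(w,x+ww/2-.5,y,z)[:2]; b=wonz(w,x+ww/2-.5,y+hh-1,z)[:2]; d=a-b; print(z,a,b,np.linalg.norm(d),np.degrees(np.arctan2(d[1],d[0])),"mid",(a+b)/2)
L,Rr=W(273,150,.15),W(523,150,.15); print("rim",L,Rr,(L+Rr)/2,np.linalg.norm(L-Rr),np.degrees(np.arctan2(*(Rr-L)[::-1])))
# base plate corners z=.015
p=[W(320,188,.015),W(485,188,.015),W(319,20,.015),W(484,20,.015)]; print("plate",p,np.mean(p,0))
d=(p[1]-p[0]);print(np.degrees(np.arctan2(d[1],d[0])))
E
```

```text
[ 241  157   27   63 1585] [254.20946372 188.5955836 ]
0.195 [0.51043025 0.16375206] [0.49320623 0.11267635] 0.05390170633977704 71.3645966848344 mid [0.50181824 0.1382142 ]
0.2 [0.51085038 0.1645279 ] [0.49398807 0.1145248 ] 0.052769762118438986 71.36459668483441 mid [0.50241923 0.13952635]
0.205 [0.51127051 0.16530374] [0.49476991 0.11637324] 0.051637817897100896 71.36459668483448 mid [0.50302021 0.14083849]
rim [0.45427183 0.23757487] [0.60104746 0.18868515] [0.52765964 0.21313001] 0.1547038779671573 -18.422480087681773
plate [array([0.44789949, 0.20621001]), array([0.59036194, 0.15921852]), array([0.49679718, 0.35743479]), array([0.63859615, 0.30999592])] [0.54341369 0.25821481]
-18.25522966676116
```

Emit:
drive_tool([
  [0,-0.8,-0.4,0,0.6],
  [4,0,0,0,0.6],
  [4,0,0,0,0.6],
  [2,0,0,0,0.6],
  [1,0,0,0,0.6],
  [0,0,0,0,0.6],
], force=60)

```text
time: 12.4
eef_pos: [0.5005, 0.1371, 0.1801]
tcp_rot: [-0.572, -0.415, 0.574, -0.414]
contact_force: [-0.1, 0.3, -0.5]
opening: 0.604
```

Emit:
drive_tool([
  [0,0,0,0,0],
  [0,0,0,0,0],
  [0,0,0,0,0],
  [0,0,0,0,0],
  [0,0,0,0,0],
])

```text
time: 12.9
eef_pos: [0.5028, 0.137, 0.1832]
tcp_rot: [0.574, 0.413, -0.572, 0.415]
contact_force: [0.1, 0.1, 4.6]
opening: 0.236
```

Emit:
drive_tool([
  [0.04,0.65,0,0,0],
  [0.13,0.64,0,0,0],
  [0.21,0.62,0,0,0],
  [0.29,0.59,0,0,0],
])

```text
time: 13.3
eef_pos: [0.5273, 0.1289, 0.1767]
tcp_rot: [0.575, 0.413, -0.572, 0.415]
contact_force: [1.1, -0.2, 4.1]
opening: 0.234
```

Emit:
drive_tool([
  [0.36,0.54,0,0,0],
  [0.43,0.5,0,0,0],
  [0.5,0.43,0,0,0],
  [0.54,0.36,0,0,0],
])

```text
time: 13.7
eef_pos: [0.5449, 0.1231, 0.1577]
tcp_rot: [0.575, 0.413, -0.572, 0.415]
contact_force: [3.3, -0.4, 3.4]
opening: 0.241
```

Emit:
drive_tool([
  [0.59,0.29,0,0,0],
  [0.62,0.21,0,0,0],
  [0.64,0.13,0,0,0],
  [0.65,0.04,0,0,0],
])

```text
time: 14.1
eef_pos: [0.5508, 0.1211, 0.1319]
tcp_rot: [0.575, 0.413, -0.572, 0.415]
contact_force: [4.3, 0.4, 4.3]
opening: 0.234
```

Emit:
drive_tool([
  [0.65,-0.04,0,0,0],
  [0.64,-0.13,0,0,0],
  [0.62,-0.21,0,0,0],
  [0.59,-0.29,0,0,0],
])

```text
time: 14.5
eef_pos: [0.5434, 0.1235, 0.1065]
tcp_rot: [0.574, 0.414, -0.572, 0.414]
contact_force: [3.9, 1.8, 5.2]
opening: 0.238
```

Emit:
drive_tool([
  [0.54,-0.36,0,0,0],
  [0.5,-0.43,0,0,0],
  [0.43,-0.5,0,0,0],
  [0.36,-0.54,0,0,0],
])

```text
time: 14.9
eef_pos: [0.5263, 0.1292, 0.0892]
tcp_rot: [0.574, 0.414, -0.572, 0.415]
contact_force: [3.2, -0.6, 11.1]
opening: 0.24
```

Emit:
drive_tool([
  [0.29,-0.59,0,0,0],
  [0.21,-0.62,0,0,0],
  [0.13,-0.64,0,0,0],
  [0.04,-0.65,0,0,0],
])

```text
time: 15.3
eef_pos: [0.5046, 0.1364, 0.0833]
tcp_rot: [0.576, 0.412, -0.571, 0.416]
contact_force: [8.4, -2.0, 5.8]
opening: 0.235
```

Emit:
drive_tool([
  [-0.04,-0.65,0,0,0],
  [-0.13,-0.64,0,0,0],
  [-0.21,-0.62,0,0,0],
  [-0.29,-0.59,0,0,0],
])

```text
time: 15.7
eef_pos: [0.481, 0.1443, 0.0893]
tcp_rot: [0.576, 0.412, -0.571, 0.416]
contact_force: [11.2, -2.4, 1.7]
opening: 0.238
```

Emit:
drive_tool([
  [-0.36,-0.54,0,0,0],
  [-0.43,-0.5,0,0,0],
  [-0.5,-0.43,0,0,0],
  [-0.54,-0.36,0,0,0],
])

```text
time: 16.1
eef_pos: [0.4631, 0.1501, 0.1068]
tcp_rot: [0.576, 0.412, -0.571, 0.416]
contact_force: [12.6, -1.1, -1.3]
opening: 0.237
```

Emit:
drive_tool([
  [-0.59,-0.29,0,0,0],
  [-0.62,-0.21,0,0,0],
  [-0.64,-0.13,0,0,0],
  [-0.65,-0.04,0,0,0],
])

```text
time: 16.5
eef_pos: [0.4556, 0.1526, 0.1306]
tcp_rot: [0.575, 0.413, -0.572, 0.415]
contact_force: [12.7, 1.3, -6.1]
opening: 0.239
```

Emit:
drive_tool([
  [-0.65,0.04,0,0,0],
  [-0.64,0.13,0,0,0],
  [-0.62,0.21,0,0,0],
  [-0.59,0.29,0,0,0],
])

```text
time: 16.9
eef_pos: [0.4594, 0.1512, 0.1537]
tcp_rot: [0.573, 0.415, -0.573, 0.413]
contact_force: [7.7, 5.5, -8.0]
opening: 0.238
```

Emit:
drive_tool([
  [-0.54,0.36,0,0,0],
  [-0.5,0.43,0,0,0],
  [-0.43,0.5,0,0,0],
  [-0.36,0.54,0,0,0],
])

```text
time: 17.3
eef_pos: [0.473, 0.1467, 0.1715]
tcp_rot: [-0.57, -0.418, 0.576, -0.41]
contact_force: [-6.0, 7.5, 4.8]
opening: 0.235
```

Emit:
drive_tool([
  [-0.29,0.59,0,0,0],
  [-0.21,0.62,0,0,0],
  [-0.13,0.64,0,0,0],
  [-0.04,0.65,0,0,0],
])

```text
time: 17.7
eef_pos: [0.5005, 0.1377, 0.1827]
tcp_rot: [-0.572, -0.415, 0.574, -0.413]
contact_force: [-2.0, 0.9, 12.4]
opening: 0.237
```

Now the reverse sweep, so that constant errors cancel.

Emit:
drive_tool([
  [0.04,-0.65,0,0,0],
  [0.13,-0.64,0,0,0],
  [0.21,-0.62,0,0,0],
  [0.29,-0.59,0,0,0],
])

```text
time: 18.1
eef_pos: [0.4796, 0.1446, 0.1765]
tcp_rot: [0.575, 0.413, -0.572, 0.415]
contact_force: [4.8, 0.9, 8.0]
opening: 0.243
```

Emit:
drive_tool([
  [0.36,-0.54,0,0,0],
  [0.43,-0.5,0,0,0],
  [0.5,-0.43,0,0,0],
  [0.54,-0.36,0,0,0],
])

```text
time: 18.5
eef_pos: [0.4612, 0.1507, 0.1566]
tcp_rot: [0.574, 0.413, -0.572, 0.415]
contact_force: [6.7, 2.0, 4.0]
opening: 0.235
```

Emit:
drive_tool([
  [0.59,-0.29,0,0,0],
  [0.62,-0.21,0,0,0],
  [0.64,-0.13,0,0,0],
  [0.65,-0.04,0,0,0],
])

```text
time: 18.9
eef_pos: [0.4558, 0.1525, 0.1318]
tcp_rot: [0.575, 0.413, -0.572, 0.415]
contact_force: [7.6, 0.1, 4.4]
opening: 0.237
```

Emit:
drive_tool([
  [0.65,0.04,0,0,0],
  [0.64,0.13,0,0,0],
  [0.62,0.21,0,0,0],
  [0.59,0.29,0,0,0],
])

```text
time: 19.3
eef_pos: [0.4626, 0.1503, 0.1073]
tcp_rot: [0.575, 0.413, -0.572, 0.415]
contact_force: [7.8, -0.5, 6.6]
opening: 0.234
```

Emit:
drive_tool([
  [0.54,0.36,0,0,0],
  [0.5,0.43,0,0,0],
  [0.43,0.5,0,0,0],
  [0.36,0.54,0,0,0],
])

```text
time: 19.7
eef_pos: [0.4799, 0.1446, 0.0895]
tcp_rot: [0.575, 0.413, -0.572, 0.415]
contact_force: [4.7, -0.9, 10.7]
opening: 0.237
```

Emit:
drive_tool([
  [0.29,0.59,0,0,0],
  [0.21,0.62,0,0,0],
  [0.13,0.64,0,0,0],
  [0.04,0.65,0,0,0],
])

```text
time: 20.1
eef_pos: [0.5023, 0.1371, 0.0829]
tcp_rot: [0.573, 0.414, -0.573, 0.414]
contact_force: [-0.3, 1.6, 12.5]
opening: 0.236
```

Emit:
drive_tool([
  [-0.04,0.65,0,0,0],
  [-0.13,0.64,0,0,0],
  [-0.21,0.62,0,0,0],
  [-0.29,0.59,0,0,0],
])

```text
time: 20.5
eef_pos: [0.5226, 0.1304, 0.0874]
tcp_rot: [-0.571, -0.416, 0.575, -0.412]
contact_force: [-3.3, 6.3, 6.3]
opening: 0.237
```

Emit:
drive_tool([
  [-0.36,0.54,0,0,0],
  [-0.43,0.5,0,0,0],
  [-0.5,0.43,0,0,0],
  [-0.54,0.36,0,0,0],
])

```text
time: 20.9
eef_pos: [0.5399, 0.1246, 0.1025]
tcp_rot: [-0.572, -0.416, 0.574, -0.412]
contact_force: [7.6, 4.6, -8.3]
opening: 0.23
```

Emit:
drive_tool([
  [-0.59,0.29,0,0,0],
  [-0.62,0.21,0,0,0],
  [-0.64,0.13,0,0,0],
  [-0.65,0.04,0,0,0],
])

```text
time: 21.3
eef_pos: [0.5502, 0.1213, 0.129]
tcp_rot: [0.575, 0.413, -0.572, 0.414]
contact_force: [12.9, 1.5, -6.5]
opening: 0.237
```

Emit:
drive_tool([
  [-0.65,-0.04,0,0,0],
  [-0.64,-0.13,0,0,0],
  [-0.62,-0.21,0,0,0],
  [-0.59,-0.29,0,0,0],
])

```text
time: 21.7
eef_pos: [0.5455, 0.1229, 0.156]
tcp_rot: [0.576, 0.412, -0.571, 0.416]
contact_force: [13.3, -0.9, -2.8]
opening: 0.24
```

Emit:
drive_tool([
  [-0.54,-0.36,0,0,0],
  [-0.5,-0.43,0,0,0],
  [-0.43,-0.5,0,0,0],
  [-0.36,-0.54,0,0,0],
])

```text
time: 22.1
eef_pos: [0.5286, 0.1284, 0.1757]
tcp_rot: [0.576, 0.411, -0.571, 0.416]
contact_force: [12.1, -1.0, 2.5]
opening: 0.24
```

Emit:
drive_tool([
  [-0.29,-0.59,0,0,0],
  [-0.21,-0.62,0,0,0],
  [-0.13,-0.64,0,0,0],
  [-0.04,-0.65,0,0,0],
])

```text
time: 22.5
eef_pos: [0.5046, 0.1364, 0.1833]
tcp_rot: [0.576, 0.412, -0.571, 0.416]
contact_force: [8.9, -0.9, 5.5]
opening: 0.236
```

```bash
python3 - <<'E'
import numpy as np
from scipy.optimize import least_squares
D="""0.5273 0.1289 0.1767 1.1 -0.2 4.1
0.5449 0.1231 0.1577 3.3 -0.4 3.4
0.5508 0.1211 0.1319 4.3 0.4 4.3
0.5434 0.1235 0.1065 3.9 1.8 5.2
0.5263 0.1292 0.0892 3.2 -0.6 11.1
0.5046 0.1364 0.0833 8.4 -2.0 5.8
0.481 0.1443 0.0893 11.2 -2.4 1.7
0.4631 0.1501 0.1068 12.6 -1.1 -1.3
0.4556 0.1526 0.1306 12.7 1.3 -6.1
0.4594 0.1512 0.1537 7.7 5.5 -8.0
0.473 0.1467 0.1715 -6.0 7.5 4.8
0.5005 0.1377 0.1827 -2.0 0.9 12.4
0.4796 0.1446 0.1765 4.8 0.9 8.0
0.4612 0.1507 0.1566 6.7 2.0 4.0
0.4558 0.1525 0.1318 7.6 0.1 4.4
0.4626 0.1503 0.1073 7.8 -0.5 6.6
0.4799 0.1446 0.0895 4.7 -0.9 10.7
0.5023 0.1371 0.0829 -0.3 1.6 12.5
0.5226 0.1304 0.0874 -3.3 6.3 6.3
0.5399 0.1246 0.1025 7.6 4.6 -8.3
0.5502 0.1213 0.129 12.9 1.5 -6.5
0.5455 0.1229 0.156 13.3 -0.9 -2.8
0.5286 0.1284 0.1757 12.1 -1.0 2.5
0.5046 0.1364 0.1833 8.9 -0.9 5.5"""
D=np.array([l.split() for l in D.split("\n")],float)
sx=np.array([.949,-.316]); lat=D[:,:2]@sx; z=D[:,2]; fl=D[:,3:5]@sx; fz=D[:,5]
r=least_squares(lambda p:np.hypot(lat-p[0],z-p[1])-p[2],[.434,.132,.05]); c0,z0,rr=r.x; print(r.x,np.abs(r.fun).max())
th=np.unwrap(np.arctan2(lat-c0,z-z0)); sg=np.r_[np.ones(12),-np.ones(12)]
T=rr*(fl*np.cos(th)-fz*np.sin(th))  # torque of rotor on tool, about +theta
Rd=fl*np.sin(th)+fz*np.cos(th)
for a in zip(np.degrees(th).round(),sg,T.round(3),Rd.round(1)): print(*a)
def fit(ix):
    # T = -drag*sg + a sin th + b cos th + k
    A=np.c_[-sg,np.sin(th),np.cos(th)][ix]; p,res,_,_=np.linalg.lstsq(A,T[ix],rcond=None)
    A_,ph=np.hypot(p[1],p[2]),np.arctan2(p[2],p[1]); print(p,"amp",A_,"ph",ph,"resid",np.std(T[ix]-A@p)); return ph
al=np.arange(24); ph=fit(al); fit(al[:12]); fit(al[12:])
# gravity torque on rotor = A sin(th+ph) where th+ph = angle of heavy from up -> down at pi
print("target theta deg",np.degrees(np.pi-ph)%360)
E
```

```text
[0.43429764 0.13322251 0.05002982] 0.0006224598540654144
30.0 1.0 -0.056 4.1
61.0 1.0 -0.069 4.5
92.0 1.0 -0.22 3.8
122.0 1.0 -0.304 -0.1
151.0 1.0 -0.41 -8.2
178.0 1.0 -0.439 -5.5
208.0 1.0 -0.463 -6.9
238.0 1.0 -0.382 -9.7
267.0 1.0 -0.335 -11.3
294.0 1.0 -0.253 -8.3
320.0 1.0 -0.157 8.8
357.0 1.0 -0.074 12.5
330.0 -1.0 0.385 4.8
298.0 -1.0 0.311 -3.2
268.0 -1.0 0.21 -7.3
239.0 -1.0 0.086 -9.9
209.0 -1.0 0.055 -11.7
181.0 -1.0 0.051 -12.5
156.0 -1.0 0.106 -7.8
128.0 -1.0 0.146 9.7
95.0 -1.0 0.274 12.3
63.0 -1.0 0.419 10.2
32.0 -1.0 0.433 8.4
2.0 -1.0 0.429 5.8
[0.25267267 0.05773884 0.19403964] amp 0.20244790456198175 ph 1.2815776593388197 resid 0.01785370369183942
[0.25629302 0.06498391 0.1920343 ] amp 0.2027315533702466 ph 1.2444950523594829 resid 0.01739824732926059
[0.2489828  0.04990874 0.19558774] amp 0.20185501044416526 ph 1.320954750715808 resid 0.016573541763017577
target theta deg 106.57100900163086
```

The fit is clean: drag 0.25 N m, unbalance 0.20 N m, heavy side 73° ahead of the crank. That puts the heavy side straight down at a crank angle of about 106.6°.

Emit:
drive_tool([
  [0.04,0.65,0,0,0],
  [0.13,0.64,0,0,0],
  [0.21,0.62,0,0,0],
  [0.29,0.59,0,0,0],
  [0.36,0.54,0,0,0],
  [0.43,0.5,0,0,0],
  [0.5,0.43,0,0,0],
  [0.54,0.36,0,0,0],
  [0.59,0.29,0,0,0],
  [0.62,0.21,0,0,0],
])

```text
time: 23.5
eef_pos: [0.5494, 0.1216, 0.1451]
tcp_rot: [0.575, 0.413, -0.572, 0.415]
contact_force: [5.5, 0.4, 5.3]
opening: 0.235
```

Emit:
drive_tool([
  [0.64,0.13,0,0,0],
  [0.65,0.04,0,0,0],
  [0.65,-0.04,0,0,0],
  [0.64,-0.13,0,0,0],
  [0.2,-0.06,0,0,0],
  [0,0,0,0,0],
  [0,0,0,0,0],
  [0,0,0,0,0],
  [0,0,0,0,0],
])

```text
time: 24.4
eef_pos: [0.5475, 0.1222, 0.1158]
tcp_rot: [0.574, 0.414, -0.572, 0.414]
contact_force: [6.1, 0.6, 0.3]
opening: 0.235
```

```bash
python3 - <<'E'
from h import *
import time
for i in range(3):
    w=read_camera("wrist"); st=readout.get_state(); p=st["eef_pos"]; l=p[:2]@np.array([.949,-.316])
    print(st["time"],p.round(4),st["contact_force"].round(1),st["opening"],np.degrees(np.arctan2(l-.4343,p[2]-.1332)),np.abs(st["dq"]).max())
s=read_camera("scene"); t=read_camera("top")
cv2.imwrite("pics/end.png",np.hstack([cv2.resize(w["frame"][:,:,::-1],(400,300)),cv2.resize(s["frame"][:,:,::-1],(400,300))]))
E
```

```text
24.45 [0.5475 0.1222 0.1157] [7.7 1.3 0.2] 0.23531531218805118 110.50773439842763 0.0019261656362237727
24.5 [0.5475 0.1222 0.1157] [ 7.6  0.4 -0.1] 0.2351722830197547 110.50212144816845 0.002153756419385812
24.55 [0.5475 0.1222 0.1158] [7.9 1.3 1.3] 0.23680317019969996 110.4899404178696 0.0012640068372840613
```

View pics/end.png

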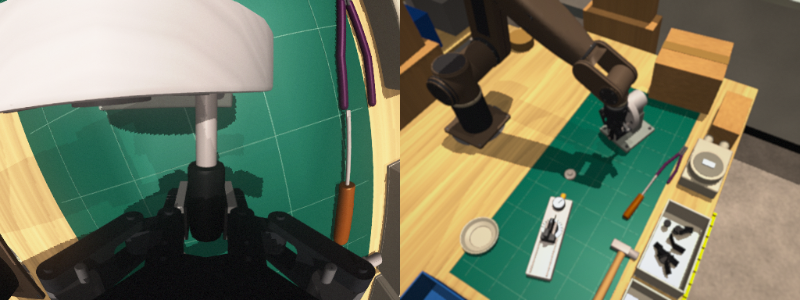

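The crank is held between the pads (wrist image 207,200). It is at rest at 110.5°, 4° past the estimate and well within the 20° tolerance. The lock and bystanders look unmoved, so I'm handing in.

```bash
python3 -c "
from plant import sign_off; print(sign_off())"
```

```text
the job is handed in; nothing more can be done
None
```

I handed the job in at about 24.7 s, with the knob on the long mark, the lock home and the rotor's heavy side close to straight down. The hand-in gives no verdict.

- **Knob:** I gripped the bar and turned it about 50° clockwise. In the wrist view the white line points straight at the long mark, both before and after the lock was slid.
- **Lock:** I gripped the fin and slid it until it would not move further under about 28 N. The checks disagree slightly: the tool measured 72 mm of travel, while the fin's edge in the picture suggests about 77 mm. The stop is at 75 mm. A rougher reading of the prong tips gave only 65–69 mm; I put this down to picking the wrong edge in one picture. The prongs straddle the bar.
- **Rotor:** I led the crank one full turn each way. The fit gave a drag of 0.25 N m and an unbalance of 0.20 N m (residual 0.018 N m), with the heavy side down at a crank angle of 106.6°. The two directions agree within about 4°. I left the crank at 110.5°, about 4° past that, at rest and still gripped with 60 N.
- **Other things on the bench:** the last pictures show nothing that looks moved. I checked this by eye only, not by measurement.

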